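Index the vial turntable one hole to the red-capped vial

TASK

The white-capped vial under the sensor head has been read; bring the red-capped vial under the head instead. With the fingertips press in the green spring plunger on the turntable, turn the table by one hole in the direction that brings the red-capped vial under the head, and let the plunger spring fully back out into that hole. Do not grasp or lift anything: the vials stay in their cups, and the things around the turntable are left alone.

Things in the scene. Friction and masses are not known exactly. Their poses are not given: they have to be found in the camera images.
- turntable_base: White foot (270 mm diameter, 6 mm thick) of the indexing turntable, bolted down. Origin on the turntable's vertical axis at bench height; +x points from the axis to the sensor head. The grey disc turning on it is 240 mm in diameter, its top 60 mm above the bench. Six index holes, 60 degrees apart under the disc, are marked by black dots on the foot, one straight below the head.
- turntable (a joint): Angle of the grey disc in rad, counter-clockwise seen from above positive, 0 at the start. The plunger's pin locks it (1.5 degrees of play) at every multiple of 1.047 (60 degrees). Unlocked, about 2 N of push at the plunger turns it, and it stays where it is left.
- plunger (a joint): How far the plunger is pressed straight down, in m: 0 out, 0.016 fully in. Spring 3 N at 0, 7 N at 0.012, 9 N fully in. From 0.010 the pin is clear of its hole and the disc can turn. Let go between holes, it stays about 0.009 in, the pin sliding under the index plate; within about 3 degrees of a hole the round-nosed pin springs back in and centres the disc.
- plunger_top (a point): Centre of the flat top of the green plunger button (38 mm diameter, 14 mm thick), on the grey disc 95 mm from its axis, at the start diametrically opposite the head. Top 96 mm above the bench when out. Fingertips can press it and, keeping it pressed, carry it round the axis by friction, turning the disc (lagging up to 5 mm); it can also be pushed from the side.
- head_spot (a point): Centre of the underside of the black sensor head (38 mm diameter), 124 mm above the bench, 80 mm from the turntable's axis. The head hangs on a grey arm (top 158 mm above the bench) from a post 16 mm in diameter, 156 mm from the axis beyond the disc; all fixed to the foot.
- vial_white: Loose glass vial with a white cap, 27 mm diameter, 45 mm tall, origin at the centre of its underside. It stands in a white cup of the disc (34 mm outer diameter, floor 4 mm and rim 16 mm above the disc, about 1.5 mm of play), 80 mm from the axis, and turns with the disc. At the start: under the head.
- vial_red: Loose glass vial with a red cap, 27 mm diameter, 45 mm tall, origin at the centre of its underside. It stands in a white cup of the disc (34 mm outer diameter, floor 4 mm and rim 16 mm above the disc, about 1.5 mm of play), 80 mm from the axis, and turns with the disc. At the start: 60 degrees to the left or right of the head; the side varies.
- vial_blue: Loose glass vial with a blue cap, 27 mm diameter, 45 mm tall, origin at the centre of its underside. It stands in a white cup of the disc (34 mm outer diameter, floor 4 mm and rim 16 mm above the disc, about 1.5 mm of play), 80 mm from the axis, and turns with the disc. At the start: 60 degrees from the head, opposite side to the red one.
- gel_bottle: Bystander: loose amber bottle, 48 mm diameter, 115 mm tall, origin at the centre of its underside.
- brass_weight: Bystander: loose brass weight, 44 mm diameter, 52 mm tall, origin at the centre of its underside.
- bulb_electrode: Bystander: loose electrode, a steel cup 36 mm in diameter with a blue bulb on top, 55 mm tall, origin at the centre of its underside.

How it is judged:
By the outcome, as a careful person would: the job done as asked, in the order asked, and still so for the second after the job is handed in, with the robot touching nothing.
It also fails if it takes over 35 s, if anything falls off the work surface, if the arm or the gripper's body presses on something with over 40 N, if the wrist force passes 120 N, or if a joint passes its speed limit or range.

ROBOT

A 6-joint arm with a two-finger parallel gripper is mounted at the origin on the work surface. World frame = base frame: x ahead of the robot, y to its left, z up, the work surface at z = 0. Lengths are in mm, angles in degrees, forces in N, time in s.
With the tool pointing down it reaches from about 300 to 850 mm from the base axis. Payload 4.2 kg.
Tool frame: the origin (TCP) lies midway between the tips of the shut fingers; the grasp point (between the pads) lies env.grasp_offset behind it (env.grasp_offset is the distance from the TCP to the grasp point, in mm); y points along the fingers, x is the direction in which the jaws open and shut, and the axes are right-handed (so a half turn about y gives the same grasp; the last joint's range is limited). The gripper opens to 91 mm and grips with 3 to 60 N. Pads are 32 mm wide; open, the fingers measure 118 mm over their backs; the gripper's body (76 mm by 178 mm) begins 60 mm behind the grasp point.
Start: joints at [-64.973, 18.312, 89.639, -0, 72.044, -1.146], TCP at [253.626, -516.059, 213.976] pointing down, gripper open.
Joint ranges: [-177.97, 177.97], [-48.28, 115.42], [12.27, 149.76], [-77.06, 257.06], [2.81, 150.46], [-146.56, 146.56]. Speed limits (degrees/s): [147.25, 147.25, 180, 180, 180, 180].

INTERFACE

Orientations are given as [roll, pitch, yaw] about the fixed x, y, z axes, in that order (R = Rz(yaw) Ry(pitch) Rx(roll)).
In Python, from workcell import state, vision, job, env gives the robot as it stands.
- The arm moves only by the shell command python3 -m handwheel 'ROWS' [FORCE]. ROWS is JSON, a list of rows, each a list of 3 entries, a list of its own where there are three numbers: the finger opening in cm, from 0 to 9.12, then the shift along the tool's x, y, z in cm, then the turn about the tool's y in degrees. A call has 1 to 10 rows; each row is the pose to reach, as a shift and turn from the pose measured when the call began, along the tool's axes at that moment; what a row does not reach only later rows make up. A row lasts 1/10 s, in which the tool goes at most 50 mm and 8.59 degrees, less where a joint would pass 70% of its speed; a pose out of reach is approached as far as the arm can. A call with a gripper value outside its range is refused whole. The fingers move at their own pace and stop on an object; FORCE is the grip in N (left out, the last holds). Time passes only in rows, so rows that repeat a pose let the fingers close. It gives the time, the measured TCP pose, the force and the opening at its end, in the units of the state.
- state(): the state, without advancing time (a new reading comes with each control period).
- vision.grab_frame(name): name is "side" or "top"; returns the picture (420x560x3 uint8, red, green, blue); there is no depth.
- vision.camera_model(name): a dict with "fov_y" (degrees; the focal length in pixels is half the picture's height over the tangent of half this angle, whatever the lens; pixels are square), "cx", "cy" (the principal point, pixels), "distortion" ([k1, k2, p1, p2, k3] as OpenCV has them; the pictures are not rectified), "extrinsics" (4x4, takes a point from world to camera coordinates). Camera axes: x right, y up, looking along -z (the intrinsics and any distortion apply to the point x, -y, -z); pixel columns grow to the right and rows downward; lengths in mm; the calibration is good to about 2 mm. A picture is of the moment at which its call begins. camera_model takes no time and is no camera call.
- job.job_done(): hands the job in, once; it reports no verdict.
The state is a dict: "time_s": time; "qpos": joint angles; "qvel": joint speeds; "effort": joint torques, N m; "ee_pos": TCP position; "ee_rot": TCP orientation; "force": force on the tool from outside, world axes, zero at the start; "torque": the same for the moment, N m; "gripper_width": finger opening in mm.
Only numpy, scipy, OpenCV 4.12 (cv2) and the standard library are available. Lean on these libraries where they do the work, as an engineer would, in place of code of your own. Each camera call takes 0.05 s, during which the arm holds its last target.

## Working session

There is one attempt and no reset: what is moved stays moved. The work goes in short steps, Python scripts to look and compute and a shell command to move; the robot and the scene stay as the last step left them, time stands still between calls to the robot, and variables do not carry over. Pictures are saved under pics/ and viewed, and the job is handed in when it is done.

```bash
mkdir -p pics; ls; python3 - <<'E'
from workcell import state, vision, job, env
import cv2
print(state()); print(env.grasp_offset)
for n in("top","side"):
    im=vision.grab_frame(n); cv2.imwrite(f"pics/{n}0.png",im[:,:,::-1]); m=vision.camera_model(n); print(n,m)
E
```

```text
pics
{'time_s': 0.0, 'qpos': array([-6.49740384e+01,  1.83540837e+01,  8.97067551e+01, -7.06511490e-04,
        7.20432474e+01, -1.14510793e+00]), 'qvel': array([ 0.03068701,  0.0058634 , -0.0510932 ,  0.01278456, -0.02144819,
        0.0761523 ]), 'effort': array([-7.40509277e-04, -4.12469137e+01, -2.31971633e+01,  7.25758960e-02,
        4.57237638e-02, -1.14084510e-04]), 'ee_pos': array([ 253.39697997, -515.59374683,  213.09342725]), 'ee_rot': array([-89.99859145,   0.10407886, -63.82871073]), 'force': array([ 0.77596699, -0.4801904 , -0.72740846]), 'torque': array([-0.03174506, -0.03560904, -0.00209967]), 'gripper_width': 91.42324332359637}
18.8
top {'fov_y': 45.551363794678586, 'cx': 281.96790960058354, 'cy': 211.23699048060675, 'distortion': array([0.03941845, 0.        , 0.        , 0.        , 0.        ]), 'extrinsics': array([[ 2.89001684e-02, -9.98938036e-01, -3.58828643e-02,
         4.80932487e+01],
       [ 9.96723279e-01,  2.60857925e-02,  7.65652454e-02,
        -5.82912151e+02],
       [-7.55479030e-02, -3.79780347e-02,  9.96418679e-01,
        -9.13308238e+02],
       [ 0.00000000e+00,  0.00000000e+00,  0.00000000e+00,
         1.00000000e+00]])}
side {'fov_y': 42.594991563947325, 'cx': 281.8973271911502, 'cy': 205.34678939570924, 'distortion': array([0.02346773, 0.        , 0.        , 0.        , 0.        ]), 'extrinsics': array([[ 9.76840166e-01, -2.13494348e-01,  1.42637069e-02,
        -5.39046269e+02],
       [ 1.22091105e-01,  6.10888425e-01,  7.82246185e-01,
        -1.63996087e+02],
       [-1.75718673e-01, -7.62388022e-01,  6.22806111e-01,
        -1.07218828e+03],
       [ 0.00000000e+00,  0.00000000e+00,  0.00000000e+00,
         1.00000000e+00]])}
```

View pics/top0.png

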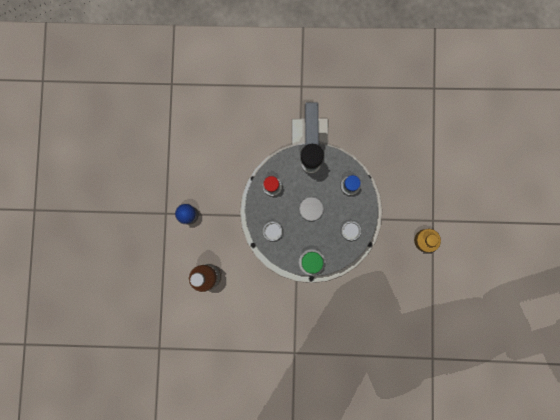

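View pics/side0.png

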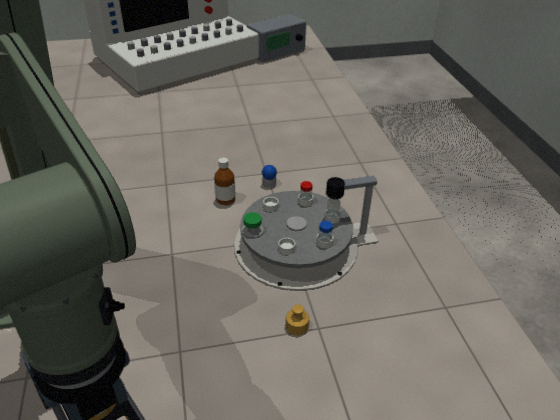

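The top picture shows the green plunger at about (312,262) and the head at (312,156). The red vial is at (272,185), on the left (+y), and the blue at (352,184). So the table must turn clockwise by 60° (plunger from the image bottom towards the left). Next I measure.

```bash
cat > h.py <<'E'
from workcell import state, vision, job, env
import cv2, numpy as np
def ray(n,px):
    m=vision.camera_model(n); f=210/np.tan(np.radians(m['fov_y']/2))
    K=np.array([[f,0,m['cx']],[0,f,m['cy']],[0,0,1]])
    u=cv2.undistortPoints(np.array(px,float).reshape(-1,1,2),K,m['distortion'])[:,0]
    E=m['extrinsics'];R=E[:3,:3];c=-R.T@E[:3,3]
    d=np.c_[u[:,0],-u[:,1],-np.ones(len(u))]@R
    return c,d
def atz(n,px,z):
    c,d=ray(n,px); z=np.broadcast_to(z,len(d))
    return c+d*((z-c[2])/d[:,2])[:,None]
def blob(im,col):
    h=cv2.cvtColor(im,cv2.COLOR_RGB2HSV)
    r={'g':((50,100,60),(80,255,255)),'b':((110,150,60),(130,255,255)),'r':((0,150,100),(5,255,255))}[col]
    k=cv2.inRange(h,*r); n,l,s,c=cv2.connectedComponentsWithStats(k)
    return [(s[i,4],c[i].round(2)) for i in range(1,n) if s[i,4]>30]
E
python3 - <<'E'
from h import *
t=cv2.imread('pics/top0.png')[:,:,::-1].copy();s=cv2.imread('pics/side0.png')[:,:,::-1].copy()
for n,im in(('top',t),('side',s)):
    for c in'grb':
        for a,p in blob(im,c): print(n,c,a,p,atz(n,[p],96 if c=='g' else 107).round(1))
# dots in top: dark pixels near guesses
g=t.mean(2)
P=[]
for u,v in[(252,178),(253,245),(311,279),(370,245),(371,178)]:
    w=g[v-5:v+6,u-5:u+6]; k=np.clip(90-w,0,None); yy,xx=np.mgrid[-5:6,-5:6]
    P.append((u+(k*xx).sum()/k.sum(),v+(k*yy).sum()/k.sum()))
W=atz('top',P,6); print(np.round(P,1),W.round(1))
A=np.c_[2*W[:,:2],np.ones(5)]; x=np.linalg.lstsq(A,(W[:,:2]**2).sum(1),rcond=None)[0]; print('circ',x[:2],np.sqrt(x[2]+x[0]**2+x[1]**2))
print('mid',(W[0]+W[3])/2,(W[1]+W[4])/2)
print(np.degrees(np.arctan2(*(W[:,:2]-x[:2]).T[::-1])))
# head underside region dark, hub
print('hub?',atz('top',[(311,209)],62))
E
```

```text
top g 354 [312.12 262.15] [[490.    7.3  96. ]]
top r 174 [270.89 183.29] [[622.5  81.3 107. ]]
top b 178 [352.01 182.83] [[626.6 -56.9 107. ]]
top b 256 [184.54 213.23] [[567.2 227.8 107. ]]
side g 168 [251.99 217.98] [[489.    5.5  96. ]]
side r 62 [306.11 184.21] [[622.5  82.7 107. ]]
[[251.8 177.8]
 [252.9 244.7]
 [311.3 277.7]
 [369.4 244.2]
 [369.2 176.3]] [[ 645.5  124.7    6. ]
 [ 517.5  118.3    6. ]
 [ 458.8    6.     6. ]
 [ 524.8 -101.8    6. ]
 [ 653.6  -99.3    6. ]]
circ [587.07808292  10.42700264] 128.34324616040422
mid [585.16517     11.45918547   6.        ] [585.56539337   9.46787525   6.        ]
[  62.91626015  122.82611705 -178.03220572 -119.02485274  -58.7729973 ]
hub? [[583.80473092  10.74798386  62.        ]]
```

```bash
python3 - <<'E'
import cv2
t=cv2.imread('pics/top0.png')[100:310,200:410]; cv2.imwrite('pics/topz.png',cv2.resize(t,(600,600),interpolation=cv2.INTER_CUBIC))
t=cv2.imread('pics/side0.png')[150:300,210:410]; cv2.imwrite('pics/sidez.png',cv2.resize(t,(800,600),interpolation=cv2.INTER_CUBIC))
E
```

```text
(no output)
```

View pics/topz.png

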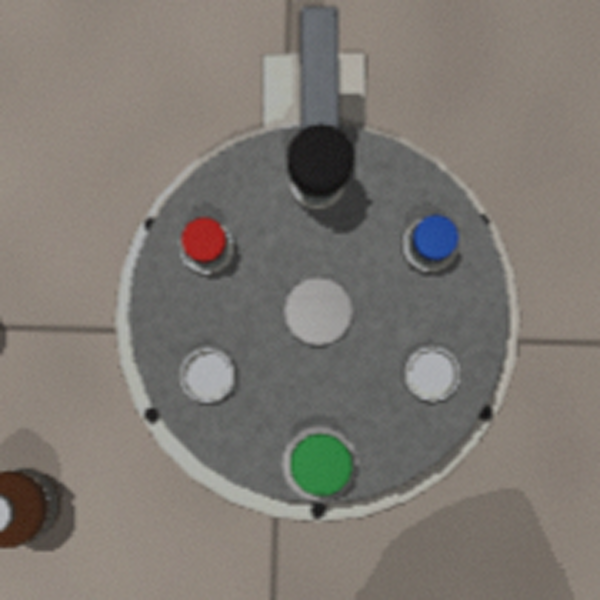

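View pics/sidez.png

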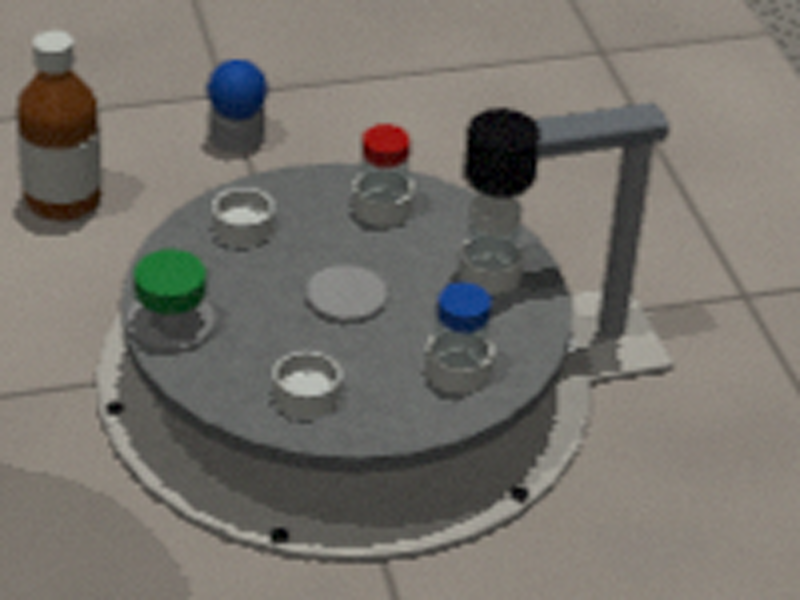

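```bash
python3 -m handwheel '[[0,[-2.9,0,3.5],-6],[0,[-5.8,0,7.0],-13],[0,[-8.7,0,10.5],-20],[0,[-11.6,0,14.0],-27],[0,[-14.5,0,17.5],-34],[0,[-17.4,0,21.0],-41],[0,[-20.3,0,24.5],-48],[0,[-23.2,0,28.0],-55],[0,[-26.1,0,31.5],-60],[0,[-28.0,0,34.0],-64]]'
```

```text
time_s: 1.1
ee_pos: [435.4, -111.8, 213.5]
ee_rot: [-89.9, 0.1, 0.4]
force: [-0.5, -0.3, -0.1]
gripper_width: 13.9
```

```bash
python3 -m handwheel '[[0,[1.5,0,3.5],0],[0,[3.0,0,7.0],0],[0,[4.5,1,10.0],0],[0,[5.4,3,11.8],0],[0,[5.4,5,11.8],0],[0,[5.4,7,11.8],0],[0,[5.4,8.3,11.8],0],[0,[5.4,8.3,11.8],0]]'; python3 - <<'E'
from h import *
print(state()['qpos'].round(1))
for n in('top','side'):
    im=vision.grab_frame(n);cv2.imwrite(f'pics/{n}1.png',im[100:310,200:410,::-1] if n=='top' else im[130:340,180:460,::-1])
t=cv2.imread('pics/top1.png');cv2.imwrite('pics/top1.png',cv2.resize(t,None,fx=2,fy=2));t=cv2.imread('pics/side1.png');cv2.imwrite('pics/side1.png',cv2.resize(t,None,fx=2.8,fy=2.8))
E
```

```text
time_s: 1.9
ee_pos: [486.6, 6.9, 128.6]
ee_rot: [-89.9, 0.4, 0.5]
force: [0.4, 0.6, -0.7]
gripper_width: 0.1
[-6.00e-01  1.49e+01  1.08e+02  1.00e-01  5.74e+01 -1.20e+00]
```

View pics/side1.png

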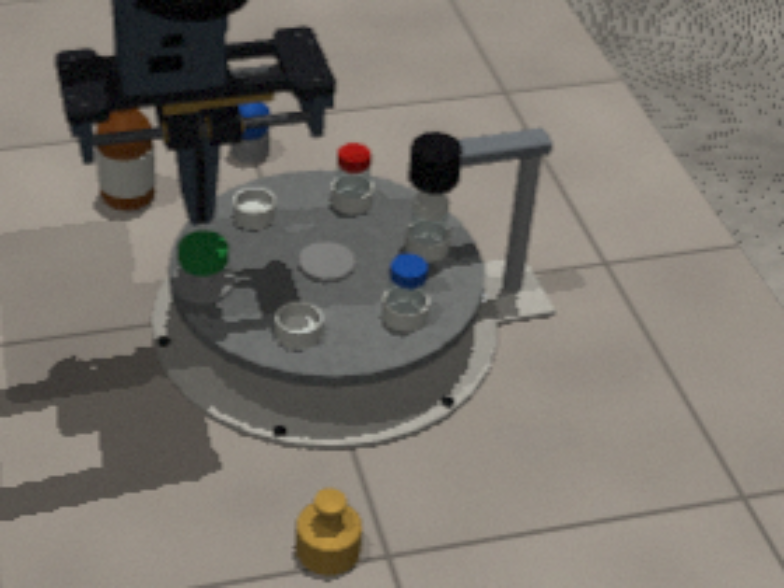

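View pics/top1.png

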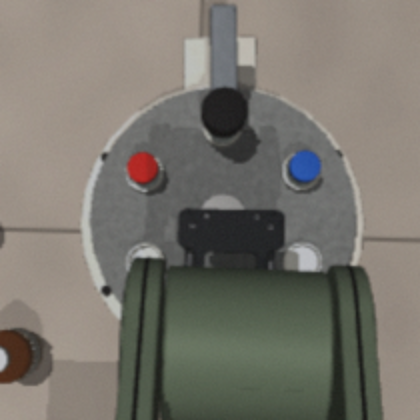

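The fingertips are centred over the green button, nothing near them. Press down.

```bash
python3 -m handwheel '[[0,[0.3,1,0],0],[0,[0.3,2,0],0],[0,[0.3,2.8,0],0],[0,[0.3,3.2,0],0],[0,[0.3,3.5,0],0],[0,[0.3,3.8,0],0],[0,[0.3,4.1,0],0],[0,[0.3,4.4,0],0],[0,[0.3,4.5,0],0],[0,[0.3,4.5,0],0]]'
```

```text
time_s: 3.0
ee_pos: [491.0, 6.8, 86.0]
ee_rot: [-89.9, 0.1, 0.5]
force: [-3.1, -1.9, 6.2]
gripper_width: 0.3
```

```bash
python3 -m handwheel '[[0,[-0.1,0.3,0],0],[0,[-0.1,0.5,0],0],[0,[-0.1,0.6,0],0],[0,[-0.1,0.6,0],0]]'; python3 - <<'E'
import numpy as np
# shifts (cm) in world xy from start for arc, from current angle
A=np.array([584.8,10.2]);a0=182.3
for d in range(0,66,6):
    p=A+95.3*np.array([np.cos(np.radians(a0-d)),np.sin(np.radians(a0-d))]);print(d,p.round(1))
E
```

```text
time_s: 3.4
ee_pos: [491.0, 6.8, 81.0]
ee_rot: [-89.9, -0.0, 0.5]
force: [-2.1, -0.0, 7.9]
gripper_width: 0.8
0 [489.6   6.4]
6 [489.7  16.3]
12 [490.9  26.3]
18 [493.1  36. ]
24 [496.3  45.4]
30 [500.4  54.5]
36 [505.5  63.1]
42 [511.5  71.1]
48 [518.2  78.4]
54 [525.7  85. ]
60 [533.9  90.8]
```

```bash
python3 -m handwheel '[[0,[0,0.1,0.5],3],[0,[0,0.1,1.0],6],[0,[0,0.1,1.5],9],[0,[0.1,0.1,2.0],12],[0,[0.2,0.1,2.5],15],[0,[0.3,0.1,3.0],18],[0,[0.5,0.1,3.4],21],[0,[0.7,0.1,3.9],24],[0,[0.7,0.1,3.9],24]]'; python3 - <<'E'
from h import *
im=vision.grab_frame('side');print(blob(im,'r'))
cv2.imwrite('pics/side2.png',cv2.resize(im[130:340,180:460,::-1],None,fx=2.8,fy=2.8))
im=vision.grab_frame('top')
for c in'rb':
  for a,p in blob(im,c):
    w=atz('top',[p],109)[0];print(c,a,p,w.round(1),np.degrees(np.arctan2(w[1]-10.2,w[0]-584.8)))
E
```

```text
time_s: 4.3
ee_pos: [498.6, 46.7, 81.1]
ee_rot: [-89.8, -0.1, -23.6]
force: [-1.7, 0.6, 7.7]
gripper_width: 0.5
[(np.int32(65), array([320.23, 188.91]))]
r 176 [283.98 168.84] [647.7  59.5 109. ] 38.11555567348598
b 171 [358.39 201.6 ] [594.6 -68.  109. ] -82.86192019567778
b 261 [184.62 213.36] [566.9 227.2 109. ] 94.7238893374064
```

View pics/side2.png

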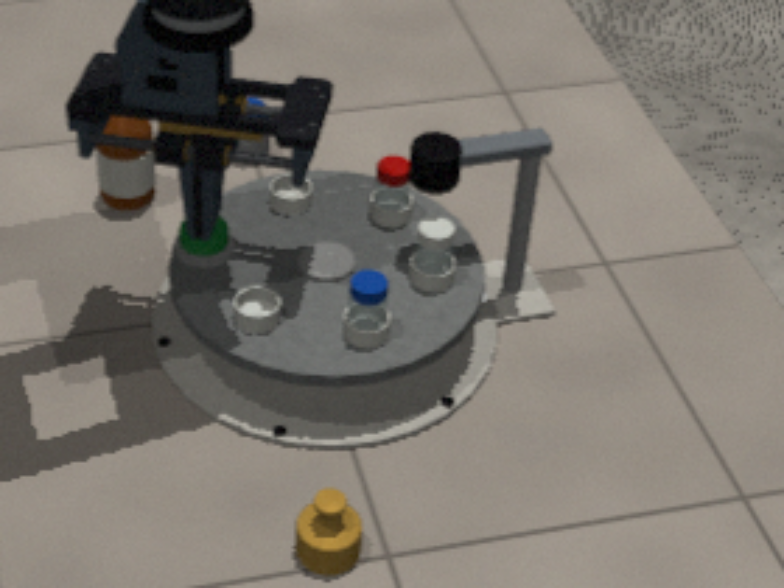

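Disc is following (red at about 38°, from 62°); vials all seated. I'll work out the rest in the current tool axes.

```bash
python3 - <<'E'
from h import *
s=state();print(s['ee_pos'],s['ee_rot'])
A=np.array([584.8,10.2]);p0=s['ee_pos'][:2];v=p0-A;y=np.radians(s['ee_rot'][2])
X=np.array([np.cos(y),np.sin(y)]);Z=np.array([-np.sin(y),np.cos(y)])
for d in range(3,40,3):
    t=np.radians(-d);q=np.array([[np.cos(t),-np.sin(t)],[np.sin(t),np.cos(t)]])@v-v
    print(d,(q@X/10).round(2),(q@Z/10).round(2))
E
```

```text
[498.50218352  46.42643797  81.12078925] [-89.78701034  -0.10200292 -23.54834235]
3 0.01 0.49
6 0.04 0.98
9 0.1 1.47
12 0.18 1.95
15 0.29 2.43
18 0.42 2.9
21 0.58 3.36
24 0.76 3.82
27 0.96 4.26
30 1.19 4.7
33 1.44 5.12
36 1.71 5.52
39 2.01 5.92
```

```bash
python3 -m handwheel '[[0,[0,0,0.5],3],[0,[0,0,1.0],6],[0,[0.1,0,1.5],9],[0,[0.2,0,1.95],12],[0,[0.3,0,2.4],15],[0,[0.4,0,2.9],18],[0,[0.6,0,3.35],21],[0,[0.75,0,3.8],24],[0,[0.95,0,4.25],27],[0,[1.2,0,4.7],30]]'; python3 - <<'E'
from h import *
im=vision.grab_frame('top')
for c in'rb':
  for a,p in blob(im,c):
    w=atz('top',[p],109)[0];print(c,a,p,w.round(1),np.degrees(np.arctan2(w[1]-10.2,w[0]-584.8)))
im0=cv2.imread('pics/top0.png')[:,:,::-1].copy()
for c in'rb':
  for a,p in blob(im0,c):
    w=atz('top',[p],109)[0];print(c,a,p,w.round(1),np.degrees(np.arctan2(w[1]-10.2,w[0]-584.8)))
im=vision.grab_frame('side');print(blob(im,'r'))
cv2.imwrite('pics/side3.png',cv2.resize(im[130:340,180:460,::-1],None,fx=2.8,fy=2.8))
s=state();print(s['ee_pos'],s['ee_rot'],s['force'],s['qpos'])
A=np.array([584.8,10.2]);p0=s['ee_pos'][:2];v=p0-A;y=np.radians(s['ee_rot'][2])
X=np.array([np.cos(y),np.sin(y)]);Z=np.array([-np.sin(y),np.cos(y)]);print(np.hypot(*v),np.degrees(np.arctan2(v[1],v[0])))
for d in range(1,10,1):
    t=np.radians(-d);q=np.array([[np.cos(t),-np.sin(t)],[np.sin(t),np.cos(t)]])@v-v
    print(d,(q@X/10).round(2),(q@Z/10).round(2))
E
```

```text
time_s: 5.4
ee_pos: [528.9, 85.4, 82.4]
ee_rot: [-89.7, 0.0, -53.7]
force: [-2.2, 0.6, 7.9]
gripper_width: -0.1
b 185 [182.32 213.16] [567.1 231.2 109. ] 94.5779950207322
b 171 [354.74 225.71] [553.6 -62.6 109. ] -113.19357979297314
r 174 [270.89 183.29] [622.2  81.2 109. ] 62.18799638790495
b 178 [352.01 182.83] [626.3 -56.7 109. ] -58.167416837268455
b 256 [184.54 213.23] [567.1 227.3 109. ] 94.66330423757992
[]
[529.60770857  85.98714428  82.43658613] [-8.95623435e+01  2.09846436e-02 -5.36322298e+01] [-2.07818871  2.96184987  7.54605427] [  7.85164707  21.57262697 105.69368152   0.28714375  52.35949423
  61.30933915]
93.75436134932298 126.06412919322163
1 0.0 0.16
2 0.01 0.33
3 0.02 0.49
4 0.03 0.65
5 0.04 0.82
6 0.06 0.98
7 0.08 1.14
8 0.1 1.3
9 0.12 1.47
```

View pics/side3.png

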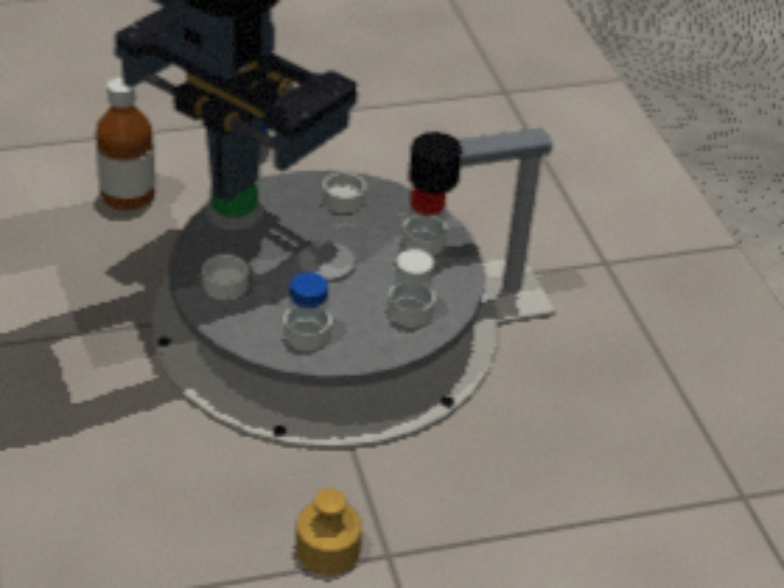

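Blue shows the disc has turned 55.0°, so 5° remain.

```bash
python3 -m handwheel '[[0,[0,0,0.25],2],[0,[0,0,0.5],3],[0,[0,0,0.7],4],[0,[0.05,0,0.85],5],[0,[0.05,0,0.85],5]]'; cat > m.py <<'E'
from h import *
im=vision.grab_frame('top')
for c in'b':
  for a,p in blob(im,c):
    w=atz('top',[p],109)[0];print(c,a,p,w.round(1),np.degrees(np.arctan2(w[1]-10.2,w[0]-584.8))+58.17)
s=state();v=s['ee_pos'][:2]-np.array([584.8,10.2]);print(s['ee_pos'],s['force'],np.degrees(np.arctan2(v[1],v[0])))
E
python3 m.py
```

```text
time_s: 6.0
ee_pos: [537.7, 91.5, 83.6]
ee_rot: [-89.4, 0.1, -58.7]
force: [-1.9, 2.3, 7.5]
gripper_width: 0.4
b 85 [179.35 212.93] [567.4 236.3 109. ] 152.57927747733518
b 164 [352.34 230.49] [545.4 -58.7 109. ] -61.56211839722336
[537.71470106  91.51942884  83.61206639] [-2.27784303  1.92519775  7.60441663] 120.07155348678278
```

```bash
python3 -m handwheel '[[0,[0,0,-0.1],0],[0,[0,0,-0.2],0],[0,[0,-0.2,-0.2],0],[0,[0,-0.4,-0.2],0],[0,[0,-0.7,-0.2],0],[0,[0,-1.0,-0.2],0],[0,[0,-1.3,-0.2],0],[0,[0,-1.6,-0.2],0],[0,[0,-1.9,-0.2],0],[0,[0,-2.3,-0.2],0]]'; python3 m.py
```

```text
time_s: 7.05
ee_pos: [535.5, 90.1, 106.3]
ee_rot: [-89.5, 0.1, -58.7]
force: [-0.1, -0.2, -0.7]
gripper_width: 0.1
b 170 [352.71 229.85] [546.5 -59.3 109. ] -60.660042642734965
[536.00649543  90.23462138 107.11232256] [ 0.19891871  0.80530319 -0.16215785] 121.36878111224327
```

Disc measures 60.7°. Lift clear and back off, then check the plunger height.

```bash
python3 -m handwheel '[[0,[0,-2,0],0],[0,[0,-4,0],0],[0,[0,-7,0],0],[0,[0,-10,0],0],[0,[-3,-12,0],0],[0,[-7,-12,0],0],[0,[-11,-12,0],0],[0,[-15,-12,0],0],[0,[-19,-12,0],0],[0,[-19,-12,0],0]]'; python3 - <<'E'
from h import *
for n in('top','side'):
    im=vision.grab_frame(n)
    cv2.imwrite(f'pics/{n}4.png',cv2.resize(im[100:310,180:460,::-1] if n=='top' else im[130:340,180:460,::-1],None,fx=2.8,fy=2.8))
    for c in'grb':
        for a,p in blob(im,c): print(n,c,a,p,atz(n,[p],96 if c=='g' else 109).round(1))
E
```

```text
time_s: 8.1
ee_pos: [433.9, 254.8, 227.3]
ee_rot: [-89.4, 0.1, -58.4]
force: [0.0, -0.6, -0.1]
gripper_width: 0.3
top g 353 [264.02 234.65] [[534.6  91.1  96. ]]
top b 264 [184.74 213.29] [[567. 227. 109.]]
top b 175 [352.66 229.86] [[546.5 -59.2 109. ]]
side g 146 [265.86 191.07] [[534.2  89.7  96. ]]
```

View pics/side4.png

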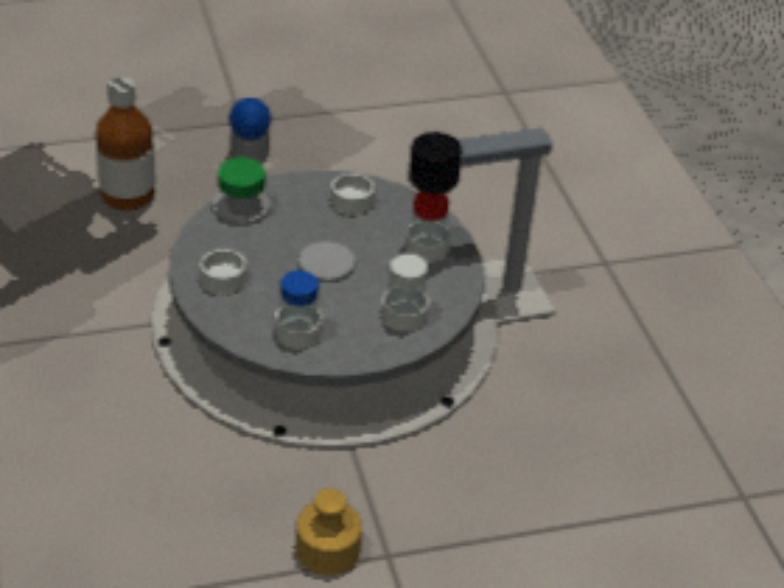

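View pics/top4.png

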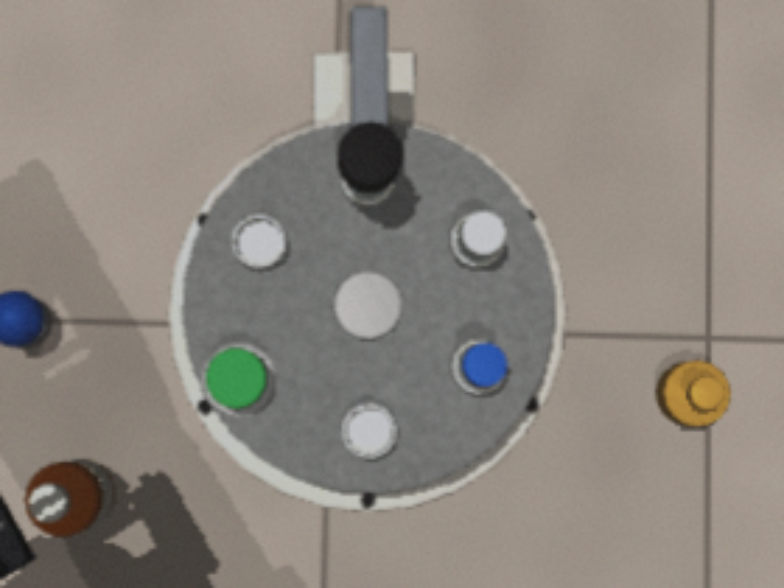

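```bash
python3 -c "
from workcell import job
print(job.job_done())"
```

```text
the job is handed in; nothing more can be done
None
```

The red-capped vial is now under the sensor head, and the plunger has sprung back out into the next hole. I pressed it with the shut fingertips (about 8 N, at least 12 mm in). I carried it 60° clockwise as seen from above, let it spring out, lifted clear and handed the job in at about 8 s.

- **Disc angle:** during the turn I overshot slightly, to about 61.5°, and moved back before releasing. After release the blue cap gave 60.7°, which fits 60° within the vial's play and the calibration.
- **Plunger:** the top and side pictures put the button at (534.6, 91.1) and (534.2, 89.7) mm, assuming it stands at its full 96 mm height. They agree with each other to about 1.5 mm, as they did at the start, and the expected hole position is (533.9, 90.8), so the pin is fully out.
- **Vials and bystanders:** the side picture shows the red cap directly under the head and all three vials standing in their cups. The electrode is unmoved to within 1 mm; the bottle and weight look unmoved, though I did not measure them.
- **Robot:** touching nothing, wrist force about zero.

No check failed.

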